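# Set out the phone repair bench

## Robot

A 7-joint arm with a two-finger parallel gripper is mounted at the origin on the work surface. World frame = base frame: x ahead of the robot, y to its left, z up, the work surface at z = 0. Lengths are in m, angles in rad, forces in N, time in s.
With the tool pointing down it reaches from about 0.4 to 0.875 m from the base axis. Payload 6.5 kg.
Tool frame: the origin (TCP) lies at the very end of the fingers, on their centre line; the grasp point (between the pads) lies behind it (ctrl.tcp_to_grasp is the z of the grasp point in the tool frame, in m); z points along the fingers, y is the line along which they close (so a half turn about z gives the same grasp; the last joint's range is limited). The gripper opens to 85 mm and grips with 20 to 120 N. Pads are 22 mm wide; open, the fingers measure 114 mm over their backs; the gripper's body (76 mm by 85 mm) begins 54 mm behind the grasp point. The pads swing forward as they close: fully open they stand 13 mm farther back than shut.
Start: joints at [-1.253, 0.536, -0.004, 1.538, 0.003, 1.067, -0.071], TCP at [0.243, 0.603, 0.194] pointing down, gripper open.
Joint ranges: [-2.7, 2.7], [-0.37, 2.16], [-1.27, 1.26], [0.24, 2.4], [-1.31, 4.45], [0.19, 1.91], [-2.76, 2.76]. Speed limits (rad/s): [2.39, 2.39, 3.14, 3.14, 3.14, 3.14, 3.14].

## Interface

Orientations are given as a unit quaternion [w, x, y, z].
In Python, from bench import readout, eyes, job, ctrl gives the robot as it stands. The module is installed in compiled form; this text tells all that it offers.
- The arm moves only by the tool arm_command, never from a script. Its argument "commands" is a list of rows, each an object with "fingers": the closure, from -1 (fully open) to 1 (shut); "dp": the shift along the tool's x, y, z in mm, a list of three; "turn": the turn about the tool's z in degrees. A call has 1 to 20 rows; each row shifts and turns the commanded pose from where the row before left it, along the tool's axes as they then stand; what a row does not reach is not made up. A row lasts 1/12 s, in which the tool goes at most 41.7 mm and 7.16 degrees, less where a joint would pass 70% of its speed; a pose out of reach is approached as far as the arm can. A call with a gripper value outside its range is refused whole. The fingers move at their own pace and stop on an object; the grip force is fixed at half the most. Time passes only in rows, so rows that do not move let the fingers close. It gives the time, the measured TCP pose, the force, the opening and the grip force at its end, in the units of the state.
- readout.state(): the state, without advancing time (a new reading comes with each control period).
- eyes.grab_frame(name): name is "scene" or "top" or "wrist"; returns a dict with "color" (384x512x3 uint8, red, green, blue), "depth" (384x512 float32, m along the optical axis (not along the pixel's ray), 0 where there is no reading), "camera_matrix" (3x3 intrinsics, pixels), "extrinsics" (4x4, takes a point from camera to world coordinates); the wrist camera has in their place "hand_eye" (4x4, takes a point from camera to tool coordinates, whose origin is the TCP and whose axes are the flange's). Camera axes: x right, y down, z forward; pixel columns grow to the right and rows downward; lengths in m; the calibration is good to about 2 mm. A picture is of the moment at which its call begins: read the wrist's pose just before it.
- job.hand_in(): hands the job in; it is judged then, once.
The state is a dict: "t": time; "joints": joint angles; "joint_vel": joint speeds; "tau": joint torques, N m; "tcp_pos": TCP position; "tool_rot": TCP orientation; "wrist_force": force on the tool from outside, world axes, zero at the start; "torque": the same for the moment, N m; "gripper_width": finger opening in m; "finger_force": force on a finger pad.
Only numpy, scipy, OpenCV 4.12 (cv2) and the standard library are available. Lean on these libraries where they do the work, as an engineer would, in place of code of your own. Each camera call takes 0.05 s, during which the arm holds its last target. There are 200 camera calls.

## Task

Set out the bench for the next phone repair; left, right and behind are as seen from the robot. Put the dark board holder on top of the parts box, centred and lined up with it, and make a straight row parallel to the far long edge of the phone cradle, each thing's centre 7 cm behind that edge: the solvent bottle upright level with the cradle's left end, the tape roll flat level with its right end, and the flux jar upright midway between those two. Set things down without dropping them, and leave the open dish of screws where it is.

Things in the scene. Friction and masses are not known exactly. Their poses are not given: they have to be found in the camera images.
- bottle: Loose white plastic solvent bottle with a steel cap, standing upright, 95 mm tall; body 44 mm diameter from the bottom up to 66 mm height, cap 29 mm diameter; 0.09-0.16 kg. Origin: centre of its underside, z up. Round: its yaw means nothing.
- jar: Loose small flux jar standing upright, amber glass with aluminium lid, 32 mm tall; glass 36 mm diameter up to 21 mm, lid 38 mm diameter above; 0.05-0.08 kg. Origin: centre of its underside, z up. Round: its yaw means nothing.
- tape_roll: Loose roll of black tape lying flat, a ring of 56 mm outer and 38 mm inner diameter, 19 mm high; 0.05-0.08 kg. Origin: centre of its underside, z up. Round: its yaw means nothing.
- holder: Loose dark steel board holder, a block 46 mm (its x) by 90 mm (its y) by 14 mm high, with a raised jaw 10 mm wide and 10 mm high across each end (24 mm high in all) and a small green circuit board between the jaws; 0.13-0.25 kg. It can be gripped across its 46 mm width. Origin: centre of its underside, z up.
- cradle: Fixed flat black cradle with a phone clamped in it, 90 mm (x) by 150 mm (y), 22 mm high, left or right of the parts box. Origin: centre of its underside; x points away from the robot, y to the robot's left, turned at most 0.25 rad. In its frame: far long edge x = +45 mm, left end y = +75, right end y = -75; so the row is at x = +115: bottle y = +75, jar 0, tape roll -75.
- parts_box: Fixed closed translucent grey-white parts box, 95 mm (its x) by 130 mm (its y), with a flat lid at 42 mm height. Origin: centre of its underside; x points away from the robot, y to the robot's left, turned by at most 0.25 rad. The holder goes on the lid, its centre over the box's centre, its 90 mm length along the box's 130 mm length (either way round).
- screw_dish: Loose open round steel dish of small screws, 70 mm across, 14 mm high, near the middle of the table beyond the cradle and box; to be left alone. Origin: centre of its underside.

How it is judged:
By the outcome, as a careful person would: the job done as asked, in the order asked, and still so for the second after the job is handed in, with the robot touching nothing.
It also fails if it takes over 109 s, if anything falls off the work surface, if the arm or the gripper's body presses on something with over 40 N, if the wrist force passes 120 N, or if a joint passes its speed limit or range.

## Working session

There is one attempt and no reset: what is moved stays moved. The work goes in short steps, Python scripts to look and compute and a tool call to move; the robot and the scene stay as the last step left them, time stands still between calls to the robot, and variables do not carry over. Pictures are saved under pics/ and viewed, at most 14 in all, crops included, and the job is handed in when it is done.

Besides the shell and the picture viewer there is one more tool, called after "Request:" as a command line: name --argument value ..., lists and objects as JSON in quotes. arm_command: Moves the arm, as the interface text tells. Its arguments: {"type":"object","properties":{"commands":{"type":"array","items":{"type":"object","properties":{"fingers":{"type":"number"},"dp":{"type":"array","items":{"type":"number"}},"turn":{"type":"number"}}}}},"required":["commands"]}

```bash
mkdir -p pics; python3 - <<'E'
from bench import readout, eyes, ctrl
import cv2,numpy as np
print(readout.state(), ctrl.tcp_to_grasp)
for n in ["top","scene"]:
    f=eyes.grab_frame(n); np.savez(n+".npz",**f)
    cv2.imwrite(f"pics/{n}.png",cv2.resize(f["color"][:,:,::-1],(800,600)))
    print(n,f["camera_matrix"].round(1).tolist(),f["extrinsics"].round(3).tolist())
E
```

```text
{'t': 0.0, 'joints': array([-1.25320609,  0.53719081, -0.0044746 ,  1.53891051,  0.0026157 ,
        1.06730351, -0.07120435]), 'joint_vel': array([-0.00060315, -0.00048585, -0.00011789,  0.0009913 ,  0.00119667,
        0.00174444,  0.0007696 ]), 'tau': array([-5.67249335e-04, -5.83422303e+01,  1.04824662e+00, -2.59102321e+01,
        1.22872589e-02,  9.69449262e-03,  9.50161677e-06]), 'tcp_pos': array([0.24311932, 0.60203731, 0.19268228]), 'tool_rot': array([-1.09161347e-04,  1.90667367e-01,  9.81654287e-01, -8.96543574e-04]), 'wrist_force': array([-0.48574735, -1.08452693, -0.24095019]), 'torque': array([-0.01705163, -0.00186834, -0.01173995]), 'finger_force': 0.0, 'gripper_width': 0.08545644479863941} -0.0187
top [[391.1, 0.0, 260.2], [0.0, 391.1, 196.8], [0.0, 0.0, 1.0]] [[-0.121, -0.968, 0.218, 0.365], [-0.993, 0.119, -0.023, 0.011], [-0.004, -0.219, -0.976, 1.04], [0.0, 0.0, 0.0, 1.0]]
scene [[452.5, 0.0, 256.8], [0.0, 452.5, 195.3], [0.0, 0.0, 1.0]] [[-0.595, 0.533, -0.601, 1.221], [0.803, 0.381, -0.458, 0.506], [-0.016, -0.755, -0.655, 0.742], [0.0, 0.0, 0.0, 1.0]]
```

View pics/top.png

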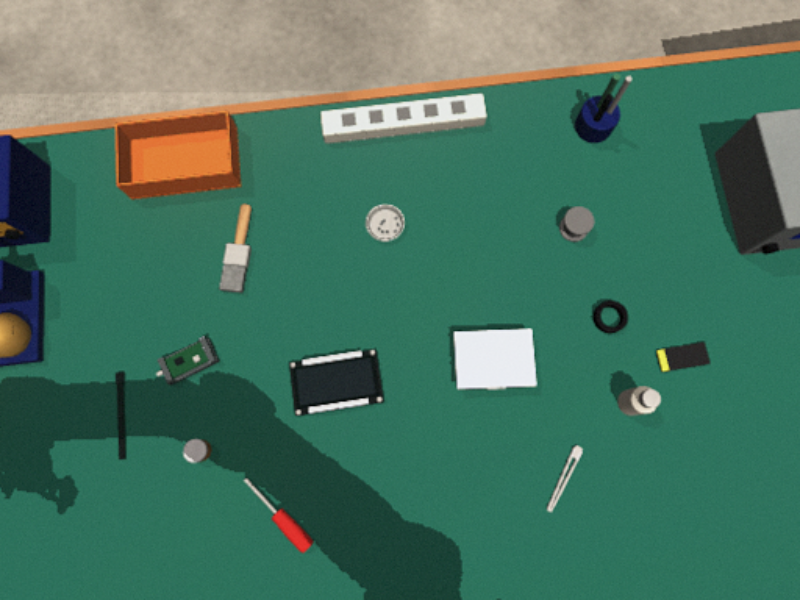

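View pics/scene.png

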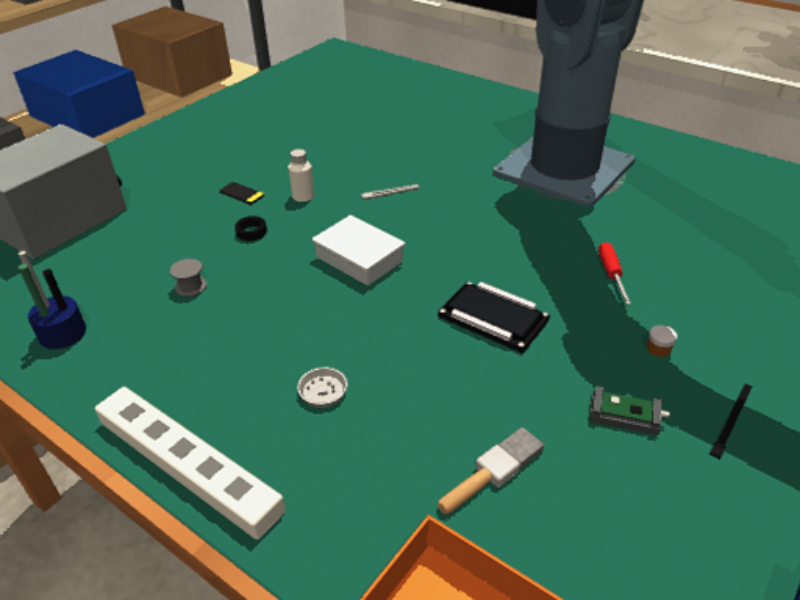

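The top view shows the dish (385,223), cradle (337,381), box (495,358), bottle (640,400), tape (610,317), holder (188,360) and jar (196,450). The item at (577,223) is a spool and not part of the job. The scene view agrees. Next I'll measure from depth.

```bash
cat > h.py <<'E'
import numpy as np,cv2
def cloud(f,T=None):
    K=f["camera_matrix"];d=f["depth"];v,u=np.mgrid[:d.shape[0],:d.shape[1]]
    P=np.stack([(u-K[0,2])/K[0,0]*d,(v-K[1,2])/K[1,1]*d,d],-1)
    T=f["extrinsics"] if T is None else T
    W=P@T[:3,:3].T+T[:3,3]; W[d<=0]=np.nan
    return W
E
python3 - <<'E'
from h import *
f=dict(np.load("top.npz"));W=cloud(f)
k=1.5625
print("table z",[np.round(W[int(y/k),int(x/k)],4).tolist() for x,y in[(400,500),(300,300),(150,500),(560,280)]])
z=W[...,2]
def obj(n,x,y,r,lo,hi):
    v,u=np.mgrid[:384,:512]
    m=(abs(u-x/k)<r/k)&(abs(v-y/k)<r/k)&(z>lo)&(z<hi)
    p=W[m][:,:2]
    (c,s,a)=cv2.minAreaRect((p*1000).astype(np.float32)); cc,rr=cv2.minEnclosingCircle((p*1000).astype(np.float32))
    print(n,m.sum(),"rect",np.round(c,1),np.round(s,1),round(a,1),"circ",np.round(cc,1),round(rr,1),"med",np.round(np.median(p,0)*1000,1),"z",np.round(np.percentile(z[m],[5,50,95])*1000,1))
obj("cradle",337,381,62,.012,.04)
obj("box",495,358,62,.035,.06)
obj("holder",188,360,42,.008,.04)
obj("jar",196,450,28,.026,.05)
obj("tape",610,317,28,.014,.04)
obj("bottlecap",645,398,30,.085,.12)
obj("bottle",640,400,35,.03,.12)
obj("dish",385,223,30,.008,.04)
obj("brush",236,250,50,.006,.06)
E
```

```text
table z [[0.28, 0.0357, 0.001], [0.6338, 0.1699, -0.001], [0.3291, 0.4393, 0.0026], [0.6145, -0.2865, 0.0007]]
cradle 1823 rect [483.7 119.5] [ 90.3 149.1] 2.1 circ [483.8 121.1] 84.3 med [482.7 119.6] z [13.7 19.8 23.7]
box 1867 rect [ 486.7 -146.4] [130.5  96.7] 85.2 circ [ 487.2 -146.9] 79.2 med [ 486.4 -145.6] z [39.1 42.2 45.1]
holder 639 rect [548.5 368.1] [47.2 98.1] 20.2 circ [549.  366.3] 50.9 med [547.7 363.4] z [11.4 20.4 25.6]
jar 187 rect [399.7 352.9] [35.2 37. ] 88.1 circ [399.4 353.7] 19.0 med [399.2 352.5] z [28.3 32.  35. ]
tape 195 rect [ 537.7 -358.4] [54. 53.] 51.9 circ [ 537.5 -358.4] 28.1 med [ 537.6 -358.4] z [15.5 19.  22.4]
bottlecap 125 rect [ 390.4 -365.5] [27.  26.4] 84.2 circ [ 390.7 -365.8] 14.2 med [ 390.8 -365.1] z [88.2 94.6 97.1]
bottle 344 rect [ 390.4 -362. ] [42.8 35.9] 8.8 circ [ 390.9 -365.6] 22.0 med [ 390.2 -356.7] z [37.6 71.5 96.3]
dish 116 rect [754.6   5.5] [67.9 67.2] 36.8 circ [755.5   5.5] 35.0 med [764.9   6.9] z [ 8.7 13.  16.7]
brush 668 rect [740.5 267.7] [ 43.  160.8] 75.9 circ [739.8 266.9] 80.9 med [718.5 268. ] z [11.2 17.9 22.1]
```

```bash
cat >> h.py <<'E'
from scipy.spatial.transform import Rotation as R
from bench import readout,eyes
def pose():
    s=readout.state();q=s["tool_rot"];M=R.from_quat([*q[1:],q[0]]).as_matrix()
    return s,M
def go(x,y,z,yaw):   # mm, deg: yaw of tool y (mod 180); prints turn, then dp in tool axes after that turn
    s,M=pose();p=s["tcp_pos"]*1000
    cur=np.degrees(np.arctan2(M[1,1],M[0,1]))
    for k in(0,1):
        t=(cur-yaw-180*k+180)%360-180
        a=np.radians(cur-t);ty=np.array([np.cos(a),np.sin(a)]);tx=np.array([-ty[1],ty[0]])
        d=np.array([x,y])-p[:2]
        print("t",round(s["t"],2),"p",p.round(1),"yaw",cur.round(1),"tilt",np.degrees(np.arccos(-M[2,2])).round(2),"| turn",round(t,1),"dp",round(d@tx,1),round(d@ty,1),round(p[2]-z,1),"j7",s["joints"][6].round(2))
def wcloud():
    s,M=pose();f=eyes.grab_frame("wrist");T=np.eye(4);T[:3,:3]=M;T[:3,3]=s["tcp_pos"]
    return f,cloud(f,T@f["hand_eye"])
E
python3 -c "
from h import *
go(550,364,200,20.2)
f,W=wcloud();print(f['hand_eye'].round(3).tolist())"
```

```text
t 0.1 p [243.2 602.1 192.8] yaw 68.0 tilt 0.09 | turn 47.8 dp -329.4 205.7 -7.2 j7 -0.07
t 0.1 p [243.2 602.1 192.8] yaw 68.0 tilt 0.09 | turn -132.2 dp 329.4 -205.7 -7.2 j7 -0.07
[[0.0, -0.947, -0.323, 0.083], [1.0, 0.0, -0.0, 0.001], [0.0, -0.323, 0.947, -0.181], [0.0, 0.0, 0.0, 1.0]]
```

Request:
arm_command --commands '[{"fingers":-1,"turn":6.8,"dp":[0,0,0]},{"fingers":-1,"turn":6.8,"dp":[0,0,0]},{"fingers":-1,"turn":6.8,"dp":[0,0,0]},{"fingers":-1,"turn":6.8,"dp":[0,0,0]},{"fingers":-1,"turn":6.8,"dp":[0,0,0]},{"fingers":-1,"turn":6.8,"dp":[0,0,0]},{"fingers":-1,"turn":7,"dp":[0,0,0]},{"fingers":-1,"dp":[-25.3,15.8,0],"turn":0},{"fingers":-1,"dp":[-25.3,15.8,0],"turn":0},{"fingers":-1,"dp":[-25.3,15.8,0],"turn":0},{"fingers":-1,"dp":[-25.3,15.8,0],"turn":0},{"fingers":-1,"dp":[-25.3,15.8,0],"turn":0},{"fingers":-1,"dp":[-25.3,15.8,0],"turn":0},{"fingers":-1,"dp":[-25.3,15.8,0],"turn":0},{"fingers":-1,"dp":[-25.3,15.8,0],"turn":0},{"fingers":-1,"dp":[-25.3,15.8,0],"turn":0},{"fingers":-1,"dp":[-25.3,15.8,0],"turn":0},{"fingers":-1,"dp":[-25.3,15.8,0],"turn":0},{"fingers":-1,"dp":[-25.3,15.8,0],"turn":0},{"fingers":-1,"dp":[-25.3,15.8,0],"turn":0}]'

```text
t: 1.82
tcp_pos: [0.5505, 0.3639, 0.1933]
tool_rot: [-0.0, 0.572, 0.82, -0.0]
wrist_force: [0.7, -0.1, 0.4]
gripper_width: 0.0854
finger_force: 0.0
```

```bash
python3 - <<'E'
from h import *
f,W=wcloud()
z=W[...,2]
m=(z>.005)&(z<.045)&(abs(W[...,0]-.55)<.09)&(abs(W[...,1]-.365)<.09)
c=f["color"][:,:,::-1].copy()
for lo in(.007,.018):
    mm=m&(z>lo); n,l,st,ce=cv2.connectedComponentsWithStats(mm.astype(np.uint8))
    for i in range(1,n):
        if st[i,4]>150: print(lo,st[i,4],cv2.minAreaRect((W[l==i][:,:2]*1000).astype(np.float32)),ce[i])
cv2.imwrite("pics/w1.png",cv2.resize(c,(800,600)))
go(550,364,-1,20.2)
E
```

```text
0.007 2327 ((548.560791015625, 371.24591064453125), (45.909820556640625, 95.29851531982422), 20.265724182128906) [250.42844865 161.14009454]
0.018 1914 ((548.6779174804688, 370.94287109375), (45.244041442871094, 94.59056854248047), 20.489471435546875) [250.41483804 162.01933124]
t 1.87 p [556.7 357.1 193.6] yaw 19.8 tilt 0.34 | turn -0.4 dp 8.8 -3.9 194.6 j7 -0.18
t 1.87 p [556.7 357.1 193.6] yaw 19.8 tilt 0.34 | turn 179.6 dp -8.8 3.9 194.6 j7 -0.18
```

View pics/w1.png

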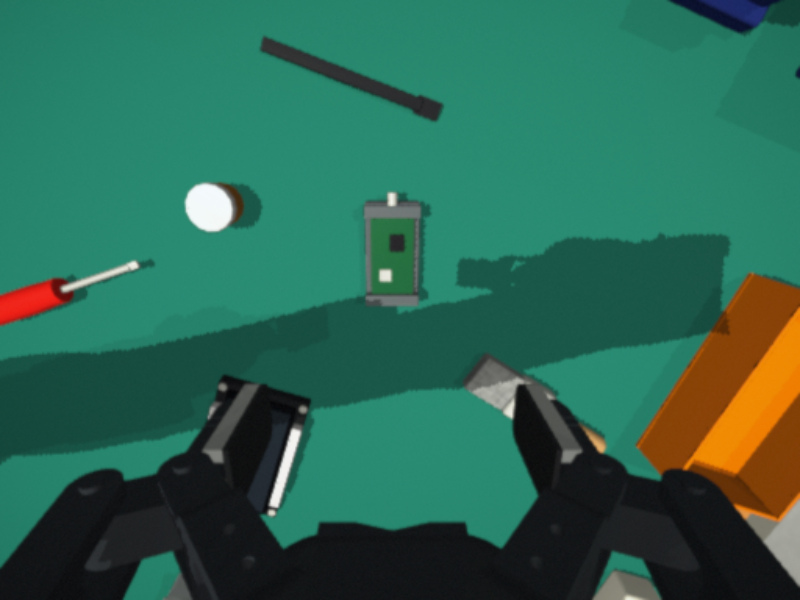

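The wrist view shows the holder at (393,253) with a small knob on its far end, and the arm still settling. I'll go lower, let it rest and measure again.

Request:
arm_command --commands '[{"fingers":-1,"turn":0,"dp":[0,0,20]},{"fingers":-1,"turn":0,"dp":[0,0,20]},{"fingers":-1,"turn":0,"dp":[0,0,20]},{"fingers":-1,"turn":0,"dp":[0,0,20]},{"fingers":-1,"turn":0,"dp":[0,0,0]},{"fingers":-1,"turn":0,"dp":[0,0,0]},{"fingers":-1,"turn":0,"dp":[0,0,0]},{"fingers":-1,"turn":0,"dp":[0,0,0]},{"fingers":-1,"turn":0,"dp":[0,0,0]}]'

```text
t: 2.62
tcp_pos: [0.5506, 0.3656, 0.1151]
tool_rot: [0.0, 0.572, 0.82, 0.001]
wrist_force: [0.0, 0.0, 0.2]
gripper_width: 0.0852
finger_force: 0.0
```

```bash
python3 - <<'E'
from h import *
f,W=wcloud()
z=W[...,2]
m=(z>.008)&(z<.045)&(abs(W[...,0]-.55)<.08)&(abs(W[...,1]-.365)<.08)
n,l,st,ce=cv2.connectedComponentsWithStats(m.astype(np.uint8)); i=1+np.argmax(st[1:,4])
p=W[l==i][:,:2]*1000; r=cv2.minAreaRect(p.astype(np.float32)); print(r)
a=np.radians(r[2] if r[2]<45 else r[2]-90);q=(p-r[0])@np.array([[np.cos(a),-np.sin(a)],[np.sin(a),np.cos(a)]])
for b in range(-56,57,4):
    s=q[(q[:,1]>=b)&(q[:,1]<b+4),0]; 
    if len(s): print(b,len(s),s.min().round(1),s.max().round(1))
go(549.9,364.3,-1,20.2)
E
```

```text
((548.644287109375, 371.4717102050781), (45.98090744018555, 95.15650939941406), 20.14996337890625)
-48 124 -22.3 22.5
-44 143 -22.2 22.4
-40 213 -22.9 23.0
-36 156 -22.9 22.9
-32 127 -22.8 22.8
-28 141 -22.6 22.8
-24 146 -22.5 22.6
-20 155 -22.5 22.5
-16 147 -22.3 22.4
-12 153 -22.2 22.3
-8 145 -22.2 22.2
-4 152 -22.0 22.2
0 152 -23.0 22.0
4 160 -22.9 21.9
8 164 -22.9 23.0
12 168 -22.7 22.8
16 174 -22.5 22.7
20 171 -22.4 22.5
24 128 -22.4 22.5
28 183 -22.5 22.7
32 184 -22.4 22.6
36 246 -22.4 22.7
40 31 -3.4 3.6
44 38 -3.4 3.6
t 2.67 p [550.5 365.5 114.9] yaw 20.2 tilt 0.12 | turn 0.0 dp -0.9 -0.9 115.9 j7 -0.17
t 2.67 p [550.5 365.5 114.9] yaw 20.2 tilt 0.12 | turn -180.0 dp 0.9 0.9 115.9 j7 -0.17
```

Request:
arm_command --commands '[{"fingers":-1,"turn":0,"dp":[2.6,0.3,20]},{"fingers":-1,"turn":0,"dp":[0,0,25]},{"fingers":-1,"turn":0,"dp":[0,0,25]},{"fingers":-1,"turn":0,"dp":[0,0,20]},{"fingers":-1,"turn":0,"dp":[0,0,15]},{"fingers":-1,"turn":0,"dp":[0,0,10]},{"fingers":-1,"turn":0,"dp":[0,0,0]},{"fingers":-1,"turn":0,"dp":[0,0,0]},{"fingers":1,"turn":0,"dp":[0,0,0]},{"fingers":1,"turn":0,"dp":[0,0,0]},{"fingers":1,"turn":0,"dp":[0,0,0]},{"fingers":1,"turn":0,"dp":[0,0,0]},{"fingers":1,"turn":0,"dp":[0,0,0]},{"fingers":1,"turn":0,"dp":[0,0,0]},{"fingers":1,"turn":0,"dp":[0,0,0]},{"fingers":1,"turn":0,"dp":[0,0,0]},{"fingers":1,"turn":0,"dp":[0,0,0]},{"fingers":1,"turn":0,"dp":[0,0,0]}]'

```text
t: 4.17
tcp_pos: [0.5491, 0.3676, -0.0014]
tool_rot: [-0.0, 0.572, 0.82, -0.0]
wrist_force: [0.4, -0.5, -0.8]
gripper_width: 0.0002
finger_force: 0.0
```

```bash
python3 -c "
from h import *
go(486.7,-146.4,200,-4.8);print(readout.state()['gripper_width'],readout.state()['wrist_force'])"
```

```text
t 4.17 p [549.1 367.6  -1.4] yaw 20.2 tilt 0.0 | turn 25.0 dp -517.4 -19.2 -201.4 j7 -0.15
t 4.17 p [549.1 367.6  -1.4] yaw 20.2 tilt 0.0 | turn -155.0 dp 517.4 19.2 -201.4 j7 -0.15
0.00016041249750138692 [ 0.35109225 -0.54188829 -0.78893414]
```

```bash
python3 -c "
from h import *
f=eyes.grab_frame('wrist');g=eyes.grab_frame('top')
cv2.imwrite('pics/w2.png',np.hstack([cv2.resize(f['color'],(400,300)),cv2.resize(g['color'][180:300,60:220],(400,300))])[:,:,::-1])"
```

```text
(no output)
```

View pics/w2.png

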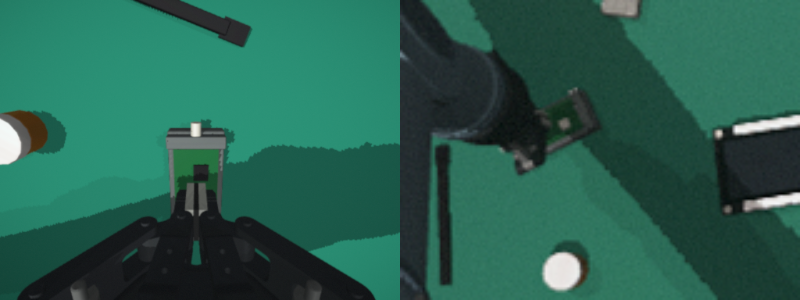

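The fingers shut above the board. I'll use the wrist depth to check heights.

```bash
python3 - <<'E'
from h import *
f,W=wcloud()
z=W[...,2]*1000
print("table",np.nanmedian(z[20:100,20:150]),z[60,400],z[300,490])
for r in range(150,300,10): print(r,z[r,240:262:3].round(0), (W[r,251,:2]*1000).round(0))
E
```

```text
table 0.6580646947507013 0.3810043701756305 0.22464002993846655
150 [1. 2. 0. 0. 0. 0. 0. 1.] [533. 417.]
160 [ 1. -0. 23. 23. 24. 23. -1.  1.] [533. 415.]
170 [15. 15. 23. 24. 23. 22. 15. 14.] [nan nan]
180 [25. 24. 24. 25. 25. 25. 24. 24.] [537. 404.]
190 [25. 25. 25. 24. 24. 24. 25. 25.] [539. 398.]
200 [22. 20. 21. 21. 20. 22. 20. 21.] [542. 391.]
210 [21. 21. 21. 21. 22. 21. 20. 21.] [544. 385.]
220 [21. 20. 21. 23. 23. 22. 23. 22.] [546. 379.]
230 [21. 22. 20. 21. 22. 22. 22. 23.] [549. 373.]
240 [48. 48. 48. 47. 47. 48. 48. 49.] [547. 379.]
250 [58. 58. 59. 58. 58. 58. 58. 58.] [547. 379.]
260 [68. 68. 68. 68. 67. 68. 67. 67.] [546. 379.]
270 [76. 73. 73. 74. 75. 75. 74. 76.] [547. 378.]
280 [83. 83. 77. 74. 75. 77. 84. 84.] [549. 373.]
290 [89. 91. 83. 75. 74. 83. 90. 90.] [550. 369.]
```

```bash
python3 - <<'E'
from h import *
f,W=wcloud()
s,M=pose()
V=(W-s["tcp_pos"])@M*1000   # tool frame
for r in range(222,262,2): print(r,[V[r,c].round(0).tolist() for c in(240,246,252,258)])
cv2.imwrite("pics/w3.png",cv2.resize(f["color"][190:310,170:330,::-1],(800,600),interpolation=cv2.INTER_NEAREST))
E
```

```text
222 [[9.0, -5.0, -22.0], [9.0, -2.0, -22.0], [10.0, 2.0, -23.0], [10.0, 6.0, -23.0]]
224 [[8.0, -6.0, -22.0], [8.0, -2.0, -23.0], [9.0, 2.0, -24.0], [9.0, 6.0, -24.0]]
226 [[7.0, -6.0, -22.0], [7.0, -2.0, -23.0], [8.0, 2.0, -24.0], [8.0, 6.0, -25.0]]
228 [[6.0, -6.0, -23.0], [6.0, -2.0, -23.0], [6.0, 2.0, -24.0], [6.0, 6.0, -23.0]]
230 [[4.0, -6.0, -23.0], [4.0, -2.0, -22.0], [5.0, 2.0, -24.0], [5.0, 6.0, -24.0]]
232 [[2.0, -6.0, -22.0], [2.0, -2.0, -22.0], [2.0, 2.0, -22.0], [3.0, 6.0, -23.0]]
234 [[11.0, -5.0, -42.0], [11.0, -1.0, -42.0], [11.0, 2.0, -42.0], [11.0, 6.0, -42.0]]
236 [[11.0, -5.0, -45.0], [11.0, -1.0, -45.0], [nan, nan, nan], [12.0, 5.0, -45.0]]
238 [[11.0, -5.0, -47.0], [11.0, -1.0, -46.0], [12.0, 2.0, -47.0], [11.0, 5.0, -46.0]]
240 [[11.0, -4.0, -49.0], [11.0, -1.0, -49.0], [12.0, 2.0, -50.0], [11.0, 5.0, -49.0]]
242 [[11.0, -4.0, -51.0], [12.0, -1.0, -52.0], [12.0, 2.0, -52.0], [11.0, 5.0, -52.0]]
244 [[11.0, -4.0, -53.0], [11.0, -1.0, -53.0], [11.0, 2.0, -52.0], [11.0, 5.0, -53.0]]
246 [[11.0, -4.0, -56.0], [12.0, -1.0, -56.0], [11.0, 2.0, -55.0], [11.0, 5.0, -56.0]]
248 [[11.0, -4.0, -56.0], [11.0, -1.0, -57.0], [11.0, 2.0, -57.0], [11.0, 5.0, -58.0]]
250 [[12.0, -4.0, -60.0], [11.0, -1.0, -59.0], [12.0, 2.0, -60.0], [11.0, 5.0, -59.0]]
252 [[11.0, -4.0, -61.0], [12.0, -1.0, -62.0], [12.0, 2.0, -62.0], [11.0, 5.0, -61.0]]
254 [[12.0, -4.0, -64.0], [12.0, -1.0, -64.0], [11.0, 2.0, -63.0], [11.0, 5.0, -63.0]]
256 [[11.0, -4.0, -65.0], [11.0, -1.0, -65.0], [12.0, 2.0, -66.0], [11.0, 5.0, -65.0]]
258 [[11.0, -4.0, -67.0], [11.0, -1.0, -67.0], [12.0, 2.0, -68.0], [12.0, 5.0, -67.0]]
260 [[11.0, -4.0, -68.0], [11.0, -1.0, -68.0], [12.0, 2.0, -69.0], [12.0, 5.0, -69.0]]
```

View pics/w3.png

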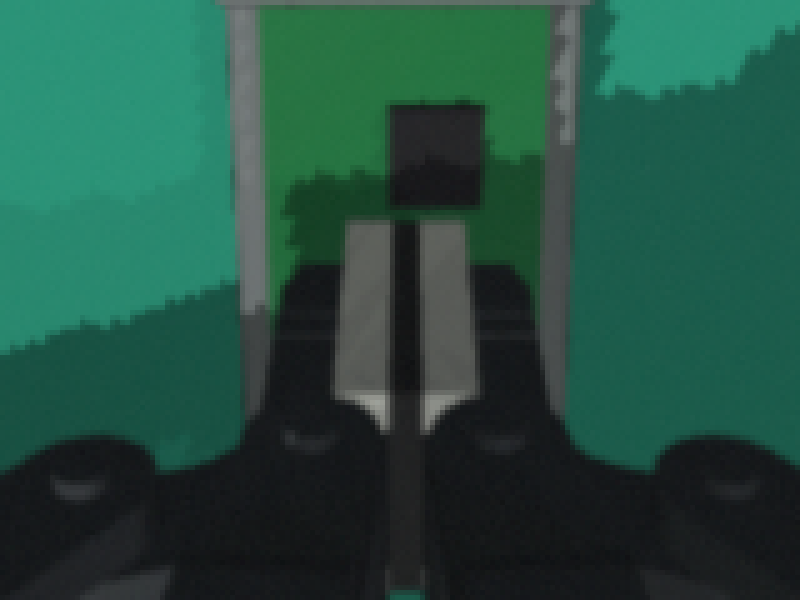

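The depth shows the real fingertips 41 mm behind the reported TCP when shut, so all heights need about −41 mm. I'll open, then go 39 mm lower and look before closing.

Request:
arm_command --commands '[{"fingers":-1,"turn":0,"dp":[0,0,0]},{"fingers":-1,"turn":0,"dp":[0,0,0]},{"fingers":-1,"turn":0,"dp":[0,0,0]},{"fingers":-1,"turn":0,"dp":[0,0,0]},{"fingers":-1,"turn":0,"dp":[0,0,0]},{"fingers":-1,"turn":0,"dp":[0,0,0]},{"fingers":-1,"turn":0,"dp":[0,0,0]},{"fingers":-1,"turn":0,"dp":[0,0,0]},{"fingers":-1,"turn":0,"dp":[0,0,8]},{"fingers":-1,"turn":0,"dp":[0,0,8]},{"fingers":-1,"turn":0,"dp":[0,0,8]},{"fingers":-1,"turn":0,"dp":[0,0,8]},{"fingers":-1,"turn":0,"dp":[0,0,6]},{"fingers":-1,"turn":0,"dp":[0,0,0]},{"fingers":-1,"turn":0,"dp":[0,0,0]},{"fingers":-1,"turn":0,"dp":[0,0,0]}]'

```text
t: 5.7
tcp_pos: [0.5494, 0.3676, -0.0393]
tool_rot: [0.0, 0.572, 0.82, 0.0]
wrist_force: [-0.2, 0.2, 0.6]
gripper_width: 0.0851
finger_force: 0.0
```

```bash
python3 - <<'E'
from h import *
f,W=wcloud()
s,M=pose();print(s["tcp_pos"],s["wrist_force"],s["gripper_width"])
V=(W-s["tcp_pos"])@M*1000
m=(abs(V[...,0]-11)<3)&(abs(abs(V[...,1])-48)<12)&(W[...,2]>.006)
for sg in(-1,1):
    q=V[m&(V[...,1]*sg>0)]; print(sg,len(q), "tool z max",np.percentile(q[:,2],[50,98,100]).round(1),"inner y",(q[:,1]*sg).min().round(1)*sg)
cv2.imwrite("pics/w4.png",cv2.resize(f["color"][...,::-1],(640,480)))
E
```

```text
[ 0.5495833   0.36773595 -0.03900761] [-1.01645534  0.92615429  0.13858742] 0.08552874041412938
-1 3093 tool z max [-101.4  -58.3  -52.6] inner y -36.0
1 2376 tool z max [-97.  -57.1 -52.1] inner y 36.2
```

View pics/w4.png

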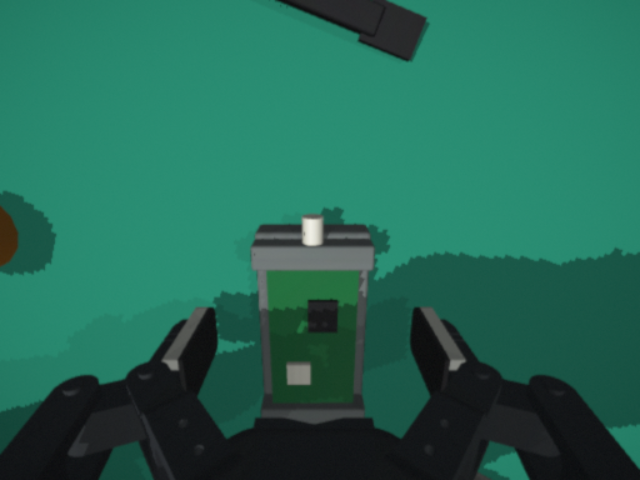

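The fingers now straddle the holder (jaws at rows 255 and 410), tips about 15 mm up. I'll go 4 mm lower, close, and lift a little.

Request:
arm_command --commands '[{"fingers":-1,"turn":0,"dp":[0,0,4]},{"fingers":-1,"turn":0,"dp":[0,0,0]},{"fingers":1,"turn":0,"dp":[0,0,0]},{"fingers":1,"turn":0,"dp":[0,0,0]},{"fingers":1,"turn":0,"dp":[0,0,0]},{"fingers":1,"turn":0,"dp":[0,0,0]},{"fingers":1,"turn":0,"dp":[0,0,0]},{"fingers":1,"turn":0,"dp":[0,0,0]},{"fingers":1,"turn":0,"dp":[0,0,0]},{"fingers":1,"turn":0,"dp":[0,0,0]}]'

```text
t: 6.58
tcp_pos: [0.5518, 0.3692, -0.0396]
tool_rot: [0.001, 0.572, 0.82, 0.002]
wrist_force: [-2.5, -1.1, 22.7]
gripper_width: 0.0442
finger_force: 71.6
```

Request:
arm_command --commands '[{"fingers":1,"turn":0,"dp":[0,0,-5]},{"fingers":1,"turn":0,"dp":[0,0,-15]},{"fingers":1,"turn":0,"dp":[0,0,-20]},{"fingers":1,"turn":0,"dp":[0,0,-25]},{"fingers":1,"turn":0,"dp":[0,0,-25]},{"fingers":1,"turn":0,"dp":[0,0,-25]},{"fingers":1,"turn":0,"dp":[0,0,-25]},{"fingers":1,"turn":0,"dp":[0,0,-20]},{"fingers":1,"turn":0,"dp":[0,0,-10]},{"fingers":1,"turn":5,"dp":[0,0,0]},{"fingers":1,"turn":5,"dp":[0,0,0]},{"fingers":1,"turn":5,"dp":[0,0,0]},{"fingers":1,"turn":5,"dp":[0,0,0]},{"fingers":1,"turn":5,"dp":[0,0,0]},{"fingers":1,"turn":0,"dp":[-10,0,0]},{"fingers":1,"turn":0,"dp":[-20,-1,0]},{"fingers":1,"turn":0,"dp":[-25,-1,0]},{"fingers":1,"turn":0,"dp":[-25,-1,0]},{"fingers":1,"turn":0,"dp":[-25,-1,0]},{"fingers":1,"turn":0,"dp":[-25,-1,0]}]'

```text
t: 8.25
tcp_pos: [0.5324, 0.2361, 0.1263]
tool_rot: [0.0, 0.735, 0.678, -0.001]
wrist_force: [-0.1, -0.5, -1.8]
gripper_width: 0.0445
finger_force: 62.2
```

Request:
arm_command --commands '[{"fingers":1,"turn":0,"dp":[-25,-1,0]},{"fingers":1,"turn":0,"dp":[-25,-1,0]},{"fingers":1,"turn":0,"dp":[-25,-1,0]},{"fingers":1,"turn":0,"dp":[-25,-1,0]},{"fingers":1,"turn":0,"dp":[-25,-1,0]},{"fingers":1,"turn":0,"dp":[-25,-1,0]},{"fingers":1,"turn":0,"dp":[-25,-1,0]},{"fingers":1,"turn":0,"dp":[-25,-1,0]},{"fingers":1,"turn":0,"dp":[-25,-1,0]},{"fingers":1,"turn":0,"dp":[-25,-1,0]},{"fingers":1,"turn":0,"dp":[-25,-1,0]},{"fingers":1,"turn":0,"dp":[-25,-1,0]},{"fingers":1,"turn":0,"dp":[-20,-1,0]},{"fingers":1,"turn":0,"dp":[-10,-1,0]},{"fingers":1,"turn":0,"dp":[0,0,0]},{"fingers":1,"turn":0,"dp":[0,0,0]},{"fingers":1,"turn":0,"dp":[0,0,0]},{"fingers":1,"turn":0,"dp":[0,0,0]}]'

```text
t: 9.75
tcp_pos: [0.492, -0.0875, 0.1265]
tool_rot: [-0.0, 0.735, 0.678, 0.0]
wrist_force: [0.2, 0.2, -1.3]
gripper_width: 0.0443
finger_force: 62.2
```

```bash
python3 - <<'E'
from h import *
f,W=wcloud()
go(486.7,-146.4,42,-4.8)
z=W[...,2]
m=(z>.034)&(z<.05)
n,l,st,ce=cv2.connectedComponentsWithStats(m.astype(np.uint8)); i=1+np.argmax(st[1:,4]);print(cv2.minAreaRect((W[l==i][:,:2]*1000).astype(np.float32)),st[i,4])
s,M=pose();V=(W-s["tcp_pos"])@M*1000
m=(abs(V[...,1])<28)&(V[...,2]>-72)&(V[...,2]<-35)
q=V[m&(V[...,0]>12)];print("held: x max block",np.percentile(q[:,0],[5,50,90,99]),"z",np.percentile(q[:,2],[2,50,98]))
cv2.imwrite("pics/w5.png",cv2.resize(f["color"][...,::-1],(640,480)))
E
```

```text
t 9.8 p [492.1 -87.7 126.5] yaw -4.6 tilt 0.03 | turn 0.2 dp -59.0 -0.4 84.5 j7 0.22
t 9.8 p [492.1 -87.7 126.5] yaw -4.6 tilt 0.03 | turn -179.8 dp 59.0 0.4 84.5 j7 0.22
((464.2733154296875, -78.454345703125), (40.1504020690918, 8.97149658203125), 7.626206874847412) 135
held: x max block [12.46094704 33.24111484 43.67181308 51.49446752] z [-65.5084507  -60.62939713 -45.80991172]
```

View pics/w5.png

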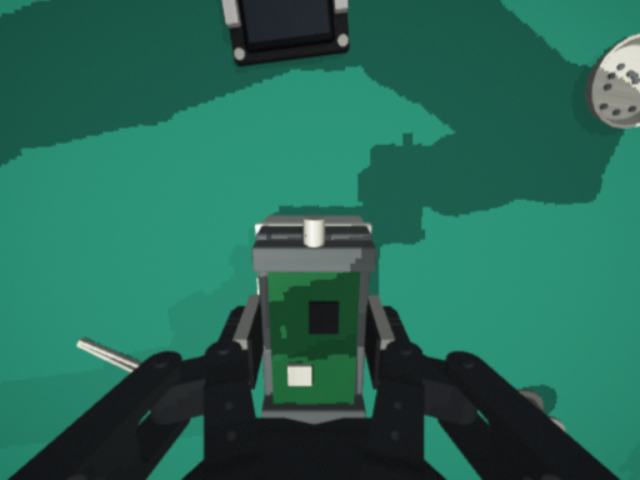

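The holder sits square in the grip. Next: move over the box and descend to just above the lid.

Request:
arm_command --commands '[{"fingers":1,"turn":0.2,"dp":[-10,0,0]},{"fingers":1,"turn":0,"dp":[-20,0,0]},{"fingers":1,"turn":0,"dp":[-19,-0.4,0]},{"fingers":1,"turn":0,"dp":[-10,0,0]},{"fingers":1,"turn":0,"dp":[0,0,10]},{"fingers":1,"turn":0,"dp":[0,0,20]},{"fingers":1,"turn":0,"dp":[0,0,25]},{"fingers":1,"turn":0,"dp":[0,0,25]},{"fingers":1,"turn":0,"dp":[0,0,20]},{"fingers":1,"turn":0,"dp":[0,0,10]},{"fingers":1,"turn":0,"dp":[0,0,6]},{"fingers":1,"turn":0,"dp":[0,0,0]},{"fingers":1,"turn":0,"dp":[0,0,0]},{"fingers":1,"turn":0,"dp":[0,0,0]},{"fingers":1,"turn":0,"dp":[0,0,0]}]'

```text
t: 11.05
tcp_pos: [0.4873, -0.1481, 0.0116]
tool_rot: [0.001, 0.737, 0.676, 0.001]
wrist_force: [0.3, -0.1, -1.6]
gripper_width: 0.0447
finger_force: 62.2
```

```bash
python3 - <<'E'
from h import *
go(486.7,-146.4,3,-4.8);print(readout.state()["wrist_force"])
f,W=wcloud()
cv2.imwrite("pics/w6.png",cv2.resize(f["color"][...,::-1],(640,480)))
E
```

```text
t 11.05 p [ 487.3 -148.1   11.6] yaw -5.0 tilt 0.12 | turn -0.2 dp 1.7 -0.7 8.6 j7 0.45
t 11.05 p [ 487.3 -148.1   11.6] yaw -5.0 tilt 0.12 | turn 179.8 dp -1.7 0.7 8.6 j7 0.45
[ 0.27678873 -0.0867402  -1.61641994]
```

View pics/w6.png

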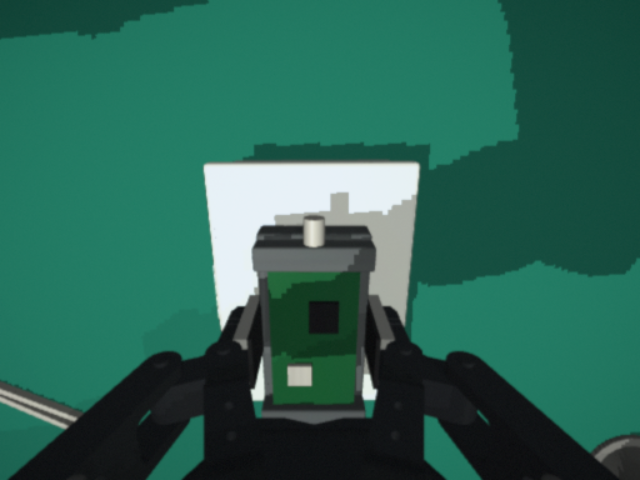

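Lid edges now show beside the held holder (lid columns 205–420, edge row 163), so I can measure the offset in the tool frame.

```bash
python3 - <<'E'
from h import *
f,W=wcloud();s,M=pose();V=(W-s["tcp_pos"])@M*1000
z=W[...,2]
lid=(z>.037)&(z<.048)&(V[...,0]>20)&(V[...,0]<90)&(abs(V[...,1])<70)
bot=(V[...,2]>-72)&(V[...,2]<-50)&(abs(V[...,1])<28)&(V[...,0]>20)
for r in range(130,200,6):
    c=np.where(lid[r])[0]
    if len(c)>20: print(r,V[r,c[0]].round(1),V[r,c[-1]].round(1))
for c in(170,190,210,270,310,325):
    r=np.where(lid[:,c])[0]; print(c,V[r[0],c].round(1))
for c in(215,235,270,290):
    r=np.where(bot[:,c])[0]; print("jaw",c,V[r[0],c].round(1))
r=175; c=np.where(bot[r])[0];print(V[r,c[0]].round(1),V[r,c[-1]].round(1))
E
```

```text
130 [ 68.2 -45.3 -26.9] [ 68.6  45.8 -30.2]
136 [ 65.4 -46.6 -30.9] [ 65.4  47.  -30.7]
142 [ 62.  -46.7 -30.1] [ 62.4  46.4 -32.2]
148 [ 58.7 -47.1 -30. ] [ 58.5  47.8 -28.7]
154 [ 55.7 -46.3 -31.7] [ 55.5  47.  -30.6]
160 [ 52.1 -46.3 -31. ] [ 52.   46.9 -30.2]
166 [ 48.5 -47.  -30. ] [ 48.4  47.4 -29.6]
172 [ 45.2 -46.4 -31. ] [ 45.4  46.5 -31.6]
178 [ 41.5 -46.4 -30.5] [ 41.6  47.2 -30.6]
184 [ 38.1 -46.5 -31.1] [ 38.   46.9 -30.6]
190 [ 34.3 -46.4 -30.7] [ 33.8  47.8 -28.8]
196 [ 30.8 -46.1 -31. ] [ 30.6  47.1 -30.4]
170 [ 68.2 -43.5 -27.5]
190 [ 68.3 -32.3 -28.1]
210 [ 68.4 -21.2 -28.5]
270 [ 68.5  11.6 -29.7]
310 [ 68.7  34.1 -26.2]
325 [ 68.7  42.4 -26.3]
jaw 215 [ 43.7 -16.7 -51. ]
jaw 235 [ 43.7  -6.7 -50.7]
jaw 270 [ 44.   10.7 -51.8]
jaw 290 [ 43.7  20.6 -52.5]
[ 51.2  -2.9 -59.1] [ 51.2   5.  -59.2]
```

Request:
arm_command --commands '[{"fingers":1,"turn":0,"dp":[4,0,0]},{"fingers":1,"turn":0,"dp":[0,0,4]},{"fingers":1,"turn":0,"dp":[0,0,3]},{"fingers":1,"turn":0,"dp":[0,0,1]},{"fingers":1,"turn":0,"dp":[0,0,0]},{"fingers":1,"turn":0,"dp":[0,0,0]},{"fingers":1,"turn":0,"dp":[0,0,0]}]'

```text
t: 11.73
tcp_pos: [0.4865, -0.1439, 0.0025]
tool_rot: [-0.0, 0.737, 0.676, -0.0]
wrist_force: [-0.4, 0.4, -0.8]
gripper_width: 0.0443
finger_force: 62.7
```

```bash
python3 - <<'E'
from h import *
f,W=wcloud();s,M=pose();V=(W-s["tcp_pos"])@M*1000
print(s["tcp_pos"],s["wrist_force"])
for c in(215,290):
    print([V[r,c].round(1).tolist() for r in range(120,190,4)])
E
```

```text
[ 0.4866528  -0.14399169  0.00249464] [ 0.26426712  0.69670175 -0.87837978]
[[71.6, -22.5, 2.7], [69.2, -22.5, 1.6], [66.7, -22.5, 0.7], [63.9, -22.9, 2.7], [61.5, -22.8, 1.5], [64.3, -17.8, -37.5], [62.7, -17.5, -40.7], [60.3, -17.8, -38.6], [58.4, -17.8, -39.7], [56.3, -17.9, -39.7], [54.2, -18.0, -39.6], [52.0, -18.1, -39.4], [50.1, -18.0, -40.4], [47.9, -18.1, -40.4], [45.6, -18.2, -40.3], [43.4, -18.3, -40.3], [43.8, -17.2, -49.0], [43.1, -16.7, -53.2]]
[[71.8, 26.3, 1.2], [69.1, 26.6, 2.6], [66.5, 26.7, 2.6], [64.1, 26.6, 1.2], [61.9, 26.3, -1.7], [64.4, 21.3, -37.6], [62.7, 21.1, -40.1], [60.6, 21.2, -40.0], [58.7, 21.2, -40.8], [56.5, 21.3, -40.3], [54.4, 21.4, -40.4], [52.0, 21.7, -39.2], [50.1, 21.6, -40.6], [47.6, 21.9, -39.4], [45.7, 21.8, -40.5], [43.5, 21.9, -40.4], [44.0, 20.7, -49.5], [43.3, 20.1, -53.7]]
```

Request:
arm_command --commands '[{"fingers":1,"turn":0,"dp":[0,0,0.7]},{"fingers":1,"turn":0,"dp":[0,0,0]},{"fingers":1,"turn":0,"dp":[0,0,0]}]'

```text
t: 12.03
tcp_pos: [0.4867, -0.144, 0.0024]
tool_rot: [-0.0, 0.737, 0.676, 0.0]
wrist_force: [-3.0, 1.2, 8.4]
gripper_width: 0.0445
finger_force: 67.7
```

Request:
arm_command --commands '[{"fingers":-1,"turn":0,"dp":[0,0,0]},{"fingers":-1,"turn":0,"dp":[0,0,0]},{"fingers":-1,"turn":0,"dp":[0,0,0]},{"fingers":-1,"turn":0,"dp":[0,0,0]},{"fingers":-1,"turn":0,"dp":[0,0,0]},{"fingers":-1,"turn":0,"dp":[0,0,-5]},{"fingers":-1,"turn":0,"dp":[0,0,-15]},{"fingers":-1,"turn":0,"dp":[0,0,-25]},{"fingers":-1,"turn":0,"dp":[0,0,-25]},{"fingers":-1,"turn":0,"dp":[0,0,-25]},{"fingers":-1,"turn":0,"dp":[0,0,-25]},{"fingers":-1,"turn":0,"dp":[0,0,-20]},{"fingers":-1,"turn":0,"dp":[0,0,-10]}]'

```text
t: 13.12
tcp_pos: [0.4879, -0.1445, 0.1546]
tool_rot: [0.001, 0.737, 0.676, 0.001]
wrist_force: [1.3, 0.4, 0.2]
gripper_width: 0.0852
finger_force: 0.0
```

Request:
arm_command --commands '[{"fingers":-1,"turn":0,"dp":[-15,-5,0]},{"fingers":-1,"turn":0,"dp":[-25,-8,0]},{"fingers":-1,"turn":0,"dp":[-25,-8,0]},{"fingers":-1,"turn":0,"dp":[-25,-8,0]},{"fingers":-1,"turn":0,"dp":[-25,-8,0]},{"fingers":-1,"turn":0,"dp":[-25,-8,0]},{"fingers":-1,"turn":0,"dp":[-25,-8,0]},{"fingers":-1,"turn":0,"dp":[-25,-8,0]},{"fingers":-1,"turn":0,"dp":[-24,-9,0]},{"fingers":-1,"turn":0,"dp":[-15,-6,0]},{"fingers":-1,"turn":0,"dp":[0,0,0]},{"fingers":-1,"turn":0,"dp":[0,0,0]},{"fingers":-1,"turn":0,"dp":[0,0,0]},{"fingers":-1,"turn":0,"dp":[0,0,0]}]'

```text
t: 14.28
tcp_pos: [0.3917, -0.3641, 0.1516]
tool_rot: [-0.0, 0.737, 0.676, 0.0]
wrist_force: [-0.1, -0.7, 0.5]
gripper_width: 0.0851
finger_force: 0.0
```

```bash
python3 - <<'E'
from h import *
f,W=wcloud();z=W[...,2]
m=(z>.088)&(z<.102)&(np.hypot(W[...,0]-.39,W[...,1]+.365)<.03)
print(m.sum(),cv2.minEnclosingCircle((W[m][:,:2]*1000).astype(np.float32)),np.median(z[m]))
go(390.6,-365.6,-10,-5)
f=eyes.grab_frame("top");W=cloud(f);z=W[...,2]
np.savez("top2.npz",**f)
cv2.imwrite("pics/t2.png",cv2.resize(f["color"][170:290,230:430,::-1],(800,480)))
v,u=np.mgrid[:384,:512]
for lo,hi in((.035,.048),(.053,.075)):
    m=(z>lo)&(z<hi)&(abs(u-317)<40)&(abs(v-229)<40);print(m.sum(),cv2.minAreaRect((W[m][:,:2]*1000).astype(np.float32)))
E
```

```text
731 ((390.6925354003906, -365.1239013671875), 14.391678810119629) 0.09549091519797723
t 14.33 p [ 391.8 -364.2  151.7] yaw -4.9 tilt 0.05 | turn 0.1 dp -1.5 -1.1 161.7 j7 0.83
t 14.33 p [ 391.8 -364.2  151.7] yaw -4.9 tilt 0.05 | turn -179.9 dp 1.5 1.1 161.7 j7 0.83
1194 ((486.7967834472656, -146.38546752929688), (130.2915802001953, 96.92939758300781), 85.10839080810547)
657 ((487.5132751464844, -142.59393310546875), (96.5204849243164, 46.265342712402344), 84.89348602294922)
```

View pics/t2.png

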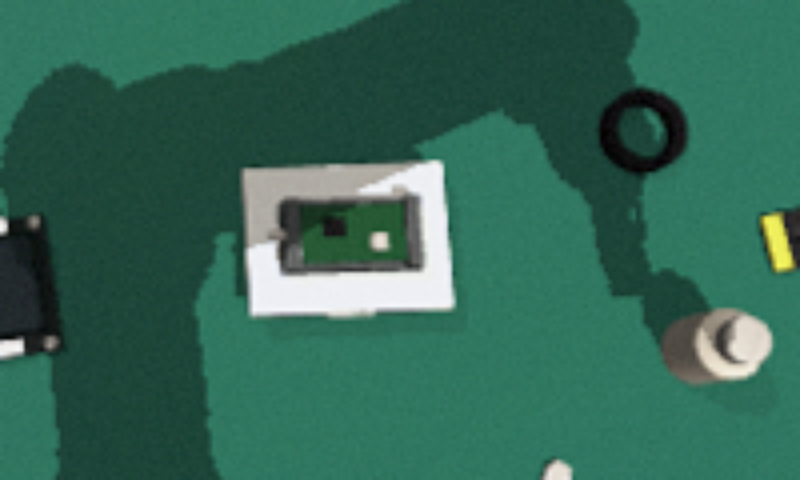

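The top view shows the holder square and centred on the lid. Next, down on the bottle.

Request:
arm_command --commands '[{"fingers":-1,"turn":0,"dp":[-1.2,-1.1,15]},{"fingers":-1,"turn":0,"dp":[0,0,25]},{"fingers":-1,"turn":0,"dp":[0,0,25]},{"fingers":-1,"turn":0,"dp":[0,0,25]},{"fingers":-1,"turn":0,"dp":[0,0,25]},{"fingers":-1,"turn":0,"dp":[0,0,20]},{"fingers":-1,"turn":0,"dp":[0,0,15]},{"fingers":-1,"turn":0,"dp":[0,0,9]},{"fingers":-1,"turn":0,"dp":[0,0,0]},{"fingers":-1,"turn":0,"dp":[0,0,0]},{"fingers":1,"turn":0,"dp":[0,0,0]},{"fingers":1,"turn":0,"dp":[0,0,0]},{"fingers":1,"turn":0,"dp":[0,0,0]},{"fingers":1,"turn":0,"dp":[0,0,0]},{"fingers":1,"turn":0,"dp":[0,0,0]},{"fingers":1,"turn":0,"dp":[0,0,0]},{"fingers":1,"turn":0,"dp":[0,0,0]},{"fingers":1,"turn":0,"dp":[0,0,0]}]'

```text
t: 15.88
tcp_pos: [0.3904, -0.367, -0.006]
tool_rot: [0.001, 0.737, 0.676, 0.0]
wrist_force: [-0.9, 0.7, 7.4]
gripper_width: 0.0423
finger_force: 60.2
```

Request:
arm_command --commands '[{"fingers":1,"turn":0,"dp":[0,0,-5]},{"fingers":1,"turn":0,"dp":[0,0,-15]},{"fingers":1,"turn":0,"dp":[0,0,-25]},{"fingers":1,"turn":0,"dp":[0,0,-25]},{"fingers":1,"turn":0,"dp":[0,0,-25]},{"fingers":1,"turn":0,"dp":[0,0,-20]},{"fingers":1,"turn":0,"dp":[0,0,-10]},{"fingers":1,"turn":0,"dp":[10,2.7,0]},{"fingers":1,"turn":0,"dp":[20,5.3,0]},{"fingers":1,"turn":0,"dp":[30,8,0]},{"fingers":1,"turn":0,"dp":[30,8,0]},{"fingers":1,"turn":0,"dp":[30,8,0]},{"fingers":1,"turn":0,"dp":[30,8,0]},{"fingers":1,"turn":0,"dp":[30,8,0]},{"fingers":1,"turn":0,"dp":[30,8,0]},{"fingers":1,"turn":0,"dp":[30,8,0]},{"fingers":1,"turn":0,"dp":[30,8,0]},{"fingers":1,"turn":0,"dp":[30,8,0]}]'

```text
t: 17.38
tcp_pos: [0.4946, -0.072, 0.1165]
tool_rot: [-0.001, 0.737, 0.676, -0.001]
wrist_force: [1.0, 1.3, -1.3]
gripper_width: 0.0428
finger_force: 61.1
```

Request:
arm_command --commands '[{"fingers":1,"turn":0,"dp":[30,8,0]},{"fingers":1,"turn":0,"dp":[30,8,0]},{"fingers":1,"turn":0,"dp":[30,8,0]},{"fingers":1,"turn":0,"dp":[30,8,0]},{"fingers":1,"turn":0,"dp":[30,8,0]},{"fingers":1,"turn":0,"dp":[30,8,0]},{"fingers":1,"turn":0,"dp":[30,8,0]},{"fingers":1,"turn":0,"dp":[30,8,0]},{"fingers":1,"turn":0,"dp":[25,7,0]},{"fingers":1,"turn":0,"dp":[16,4,0]},{"fingers":1,"turn":0,"dp":[0,0,0]},{"fingers":1,"turn":0,"dp":[0,0,0]},{"fingers":1,"turn":0,"dp":[0,0,0]},{"fingers":1,"turn":0,"dp":[0,0,0]}]'

```text
t: 18.55
tcp_pos: [0.594, 0.1971, 0.1172]
tool_rot: [-0.0, 0.738, 0.675, -0.001]
wrist_force: [0.3, 0.4, -1.4]
gripper_width: 0.0425
finger_force: 61.2
```

```bash
python3 - <<'E'
from h import *
go(595.9,198.7,-6,-5)
f,W=wcloud();s,M=pose();V=(W-s["tcp_pos"])@M*1000
m=(V[...,2]<-35)&(V[...,2]>-45)&(abs(V[...,1])<15)&(V[...,0]>12)
print("bottle front x",np.percentile(V[m][:,0],[50,98]), m.sum())
cv2.imwrite("pics/w7.png",cv2.resize(f["color"][...,::-1],(640,480)))
E
```

```text
t 18.55 p [594.  197.1 117.2] yaw -5.1 tilt 0.1 | turn -0.1 dp 1.7 1.7 123.2 j7 -0.24
t 18.55 p [594.  197.1 117.2] yaw -5.1 tilt 0.1 | turn 179.9 dp -1.7 -1.7 123.2 j7 -0.24
bottle front x [22.14580924 23.6670127 ] 363
```

View pics/w7.png

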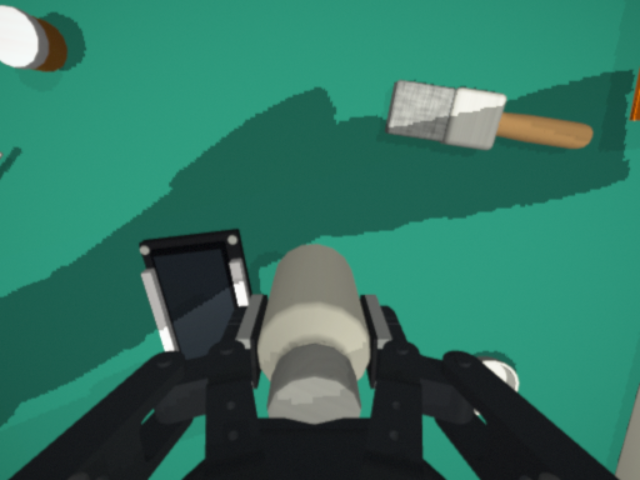

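The bottle is held upright and the cradle's left end (columns 145–240, row 240) lies to its left. I'll lower it now.

Request:
arm_command --commands '[{"fingers":1,"turn":0,"dp":[0.7,1.7,10]},{"fingers":1,"turn":0,"dp":[0,0,20]},{"fingers":1,"turn":0,"dp":[0,0,25]},{"fingers":1,"turn":0,"dp":[0,0,25]},{"fingers":1,"turn":0,"dp":[0,0,20]},{"fingers":1,"turn":0,"dp":[0,0,10]},{"fingers":1,"turn":0,"dp":[0,0,6]},{"fingers":1,"turn":0,"dp":[0,0,3]},{"fingers":1,"turn":0,"dp":[0,0,0]},{"fingers":1,"turn":0,"dp":[0,0,0]},{"fingers":1,"turn":0,"dp":[0,0,0]}]'

```text
t: 19.52
tcp_pos: [0.5975, 0.1995, 0.0001]
tool_rot: [0.0, 0.737, 0.676, 0.001]
wrist_force: [1.2, -0.1, -0.9]
gripper_width: 0.0424
finger_force: 61.2
```

Request:
arm_command --commands '[{"fingers":1,"turn":0,"dp":[0,0,1]},{"fingers":1,"turn":0,"dp":[0,0,0]},{"fingers":1,"turn":0,"dp":[0,0,0]}]'

```text
t: 19.77
tcp_pos: [0.5968, 0.1994, -0.0017]
tool_rot: [0.0, 0.737, 0.676, 0.0]
wrist_force: [0.1, 1.5, -1.1]
gripper_width: 0.0425
finger_force: 61.2
```

Request:
arm_command --commands '[{"fingers":1,"turn":0,"dp":[-1.6,-0.8,2]},{"fingers":1,"turn":0,"dp":[0,0,1]},{"fingers":1,"turn":0,"dp":[0,0,0.5]},{"fingers":1,"turn":0,"dp":[0,0,0]},{"fingers":1,"turn":0,"dp":[0,0,0]}]'

```text
t: 20.18
tcp_pos: [0.5956, 0.1977, -0.0057]
tool_rot: [0.0, 0.737, 0.676, -0.0]
wrist_force: [-0.2, 0.5, -1.0]
gripper_width: 0.0427
finger_force: 61.3
```

Request:
arm_command --commands '[{"fingers":1,"turn":0,"dp":[0,0,0.7]},{"fingers":1,"turn":0,"dp":[0,0,0]},{"fingers":1,"turn":0,"dp":[0,0,0]}]'

```text
t: 20.43
tcp_pos: [0.5958, 0.1978, -0.0059]
tool_rot: [0.0, 0.737, 0.676, 0.0]
wrist_force: [-1.5, 0.0, 3.2]
gripper_width: 0.042
finger_force: 61.5
```

Request:
arm_command --commands '[{"fingers":-1,"turn":0,"dp":[0,0,0]},{"fingers":-1,"turn":0,"dp":[0,0,0]},{"fingers":-1,"turn":0,"dp":[0,0,0]},{"fingers":-1,"turn":0,"dp":[0,0,0]},{"fingers":-1,"turn":0,"dp":[0,0,0]},{"fingers":-1,"turn":0,"dp":[0,0,-5]},{"fingers":-1,"turn":0,"dp":[0,0,-15]},{"fingers":-1,"turn":0,"dp":[0,0,-25]},{"fingers":-1,"turn":0,"dp":[0,0,-25]},{"fingers":-1,"turn":0,"dp":[0,0,-25]},{"fingers":-1,"turn":0,"dp":[0,0,-25]},{"fingers":-1,"turn":0,"dp":[0,0,-15]},{"fingers":-1,"turn":0,"dp":[0,0,-5]},{"fingers":-1,"turn":0,"dp":[-10,0,0]},{"fingers":-1,"turn":0,"dp":[-20,0,0]},{"fingers":-1,"turn":0,"dp":[-30,-0.5,0]},{"fingers":-1,"turn":0,"dp":[-30,-0.5,0]},{"fingers":-1,"turn":0,"dp":[-30,-0.5,0]},{"fingers":-1,"turn":0,"dp":[-30,-0.5,0]}]'

```text
t: 22.02
tcp_pos: [0.5789, 0.0461, 0.1326]
tool_rot: [-0.0, 0.737, 0.676, -0.001]
wrist_force: [1.2, -0.6, 0.4]
gripper_width: 0.0852
finger_force: 0.0
```

Request:
arm_command --commands '[{"fingers":-1,"turn":0,"dp":[-30,-0.5,0]},{"fingers":-1,"turn":0,"dp":[-30,-0.5,0]},{"fingers":-1,"turn":0,"dp":[-30,-0.5,0]},{"fingers":-1,"turn":0,"dp":[-30,-0.5,0]},{"fingers":-1,"turn":0,"dp":[-30,-0.5,0]},{"fingers":-1,"turn":0,"dp":[-30,-0.5,0]},{"fingers":-1,"turn":0,"dp":[-30,-0.5,0]},{"fingers":-1,"turn":0,"dp":[-30,-0.5,0]},{"fingers":-1,"turn":0,"dp":[-30,-0.5,0]},{"fingers":-1,"turn":0,"dp":[-30,-0.5,0]},{"fingers":-1,"turn":0,"dp":[-30,-0.5,0]},{"fingers":-1,"turn":0,"dp":[-30,-1,0]},{"fingers":-1,"turn":0,"dp":[-30,-1,20]},{"fingers":-1,"turn":0,"dp":[-12,0,20]},{"fingers":-1,"turn":0,"dp":[0,0,10]},{"fingers":-1,"turn":0,"dp":[0,0,0]},{"fingers":-1,"turn":0,"dp":[0,0,0]},{"fingers":-1,"turn":0,"dp":[0,0,0]},{"fingers":-1,"turn":0,"dp":[0,0,0]}]'

```text
t: 23.6
tcp_pos: [0.5393, -0.3503, 0.0847]
tool_rot: [0.001, 0.737, 0.676, 0.001]
wrist_force: [-0.0, -0.7, 0.1]
gripper_width: 0.0854
finger_force: 0.0
```

```bash
python3 - <<'E'
from h import *
f,W=wcloud();z=W[...,2]
m=(z>.012)&(z<.03)&(np.hypot(W[...,0]-.5376,W[...,1]+.3584)<.045)
print(m.sum(),cv2.minEnclosingCircle((W[m][:,:2]*1000).astype(np.float32)),np.median(z[m]))
go(537.6,-358.4,-36,-5)
f=eyes.grab_frame("top");W=cloud(f);z=W[...,2]
def circ(lo,hi,x,y):
    m=(z>lo)&(z<hi)&(np.hypot(W[...,0]-x,W[...,1]-y)<.04);print(m.sum(),cv2.minEnclosingCircle((W[m][:,:2]*1000).astype(np.float32)))
circ(.085,.11,.596,.199);circ(.03,.11,.596,.199)
m=(z>.012)&(z<.03)&(abs(W[...,0]-.4837)<.065)&(abs(W[...,1]-.1195)<.1);print(m.sum(),cv2.minAreaRect((W[m][:,:2]*1000).astype(np.float32)))
E
```

```text
1474 ((537.9185791015625, -357.2618103027344), 27.845947265625) 0.019377286374102715
t 23.65 p [ 539.3 -350.5   84.8] yaw -4.9 tilt 0.1 | turn 0.1 dp -8.0 -1.0 120.8 j7 0.7
t 23.65 p [ 539.3 -350.5   84.8] yaw -4.9 tilt 0.1 | turn -179.9 dp 8.0 1.0 120.8 j7 0.7
112 ((596.1743774414062, 197.01344299316406), 14.37297248840332)
283 ((594.6156005859375, 196.79957580566406), 21.82895851135254)
1831 ((483.66778564453125, 119.42049407958984), (89.7719497680664, 148.64865112304688), 2.2384426593780518)
```

Request:
arm_command --commands '[{"fingers":-1,"turn":0,"dp":[-7.2,-1,10]},{"fingers":-1,"turn":0,"dp":[0,0,25]},{"fingers":-1,"turn":0,"dp":[0,0,25]},{"fingers":-1,"turn":0,"dp":[0,0,25]},{"fingers":-1,"turn":0,"dp":[0,0,20]},{"fingers":-1,"turn":0,"dp":[0,0,12]},{"fingers":-1,"turn":0,"dp":[0,0,5]},{"fingers":-1,"turn":0,"dp":[0,0,0]},{"fingers":-1,"turn":0,"dp":[0,0,0]},{"fingers":1,"turn":0,"dp":[0,0,0]},{"fingers":1,"turn":0,"dp":[0,0,0]},{"fingers":1,"turn":0,"dp":[0,0,0]},{"fingers":1,"turn":0,"dp":[0,0,0]},{"fingers":1,"turn":0,"dp":[0,0,0]},{"fingers":1,"turn":0,"dp":[0,0,0]},{"fingers":1,"turn":0,"dp":[0,0,0]}]'

```text
t: 25.03
tcp_pos: [0.5374, -0.359, -0.0364]
tool_rot: [0.001, 0.737, 0.676, 0.0]
wrist_force: [-2.3, 2.3, 9.0]
gripper_width: 0.054
finger_force: 62.0
```

Request:
arm_command --commands '[{"fingers":1,"turn":0,"dp":[0,0,-5]},{"fingers":1,"turn":0,"dp":[0,0,-15]},{"fingers":1,"turn":0,"dp":[0,0,-25]},{"fingers":1,"turn":0,"dp":[0,0,-25]},{"fingers":1,"turn":0,"dp":[0,0,-25]},{"fingers":1,"turn":0,"dp":[0,0,-15]},{"fingers":1,"turn":0,"dp":[10,1,0]},{"fingers":1,"turn":0,"dp":[20,1,0]},{"fingers":1,"turn":0,"dp":[30,2,0]},{"fingers":1,"turn":0,"dp":[30,2,0]},{"fingers":1,"turn":0,"dp":[30,2,0]},{"fingers":1,"turn":0,"dp":[30,2,0]},{"fingers":1,"turn":0,"dp":[30,2,0]},{"fingers":1,"turn":0,"dp":[30,2,0]},{"fingers":1,"turn":0,"dp":[30,2,0]},{"fingers":1,"turn":0,"dp":[30,2,0]},{"fingers":1,"turn":0,"dp":[30,2,0]},{"fingers":1,"turn":0,"dp":[30,2,0]},{"fingers":1,"turn":0,"dp":[30,2,0]},{"fingers":1,"turn":0,"dp":[30,2,0]}]'

```text
t: 26.7
tcp_pos: [0.5957, 0.0301, 0.0716]
tool_rot: [-0.0, 0.737, 0.676, -0.0]
wrist_force: [0.2, -0.4, -0.9]
gripper_width: 0.0537
finger_force: 63.2
```

Request:
arm_command --commands '[{"fingers":1,"turn":0,"dp":[15,2,0]},{"fingers":1,"turn":0,"dp":[7,0.5,0]},{"fingers":1,"turn":0,"dp":[0,0,10]},{"fingers":1,"turn":0,"dp":[0,0,20]},{"fingers":1,"turn":0,"dp":[0,0,25]},{"fingers":1,"turn":0,"dp":[0,0,20]},{"fingers":1,"turn":0,"dp":[0,0,10]},{"fingers":1,"turn":0,"dp":[0,0,0]},{"fingers":1,"turn":0,"dp":[0,0,0]},{"fingers":1,"turn":0,"dp":[0,0,0]},{"fingers":1,"turn":0,"dp":[0,0,0]}]'

```text
t: 27.62
tcp_pos: [0.6019, 0.0491, -0.012]
tool_rot: [0.001, 0.737, 0.675, 0.001]
wrist_force: [-0.2, 0.3, -0.6]
gripper_width: 0.0543
finger_force: 63.2
```

```bash
python3 - <<'E'
from h import *
f,W=wcloud();s,M=pose();V=(W-s["tcp_pos"])@M*1000
go(601.5,48.9,-37,-5)
m=(V[...,2]<-50)&(V[...,2]>-66)&(abs(V[...,1])<25)&(V[...,0]>5)
q=V[m];print(len(q),"front x",np.percentile(q[:,0],[50,98,100]),"z",np.percentile(q[:,2],[5,50,95]))
cv2.imwrite("pics/w8.png",cv2.resize(f["color"][...,::-1],(640,480)))
E
```

```text
t 27.67 p [601.8  49.3 -12.1] yaw -5.0 tilt 0.13 | turn 0.0 dp -0.5 -0.3 24.9 j7 0.11
t 27.67 p [601.8  49.3 -12.1] yaw -5.0 tilt 0.13 | turn -180.0 dp 0.5 0.3 24.9 j7 0.11
2186 front x [20.86686379 28.83086966 29.67002656] z [-56.74620397 -55.70063954 -51.86622176]
```

View pics/w8.png

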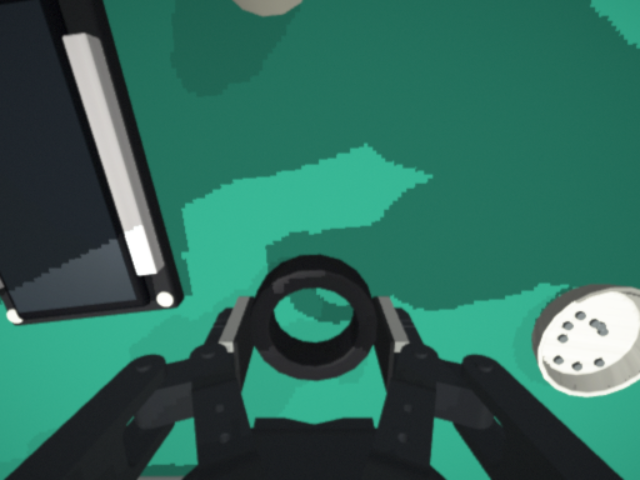

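The tape roll is held flat next to the cradle's right end (corner at (165,300)). The dish at (595,340) is clear. I'll lower it now.

Request:
arm_command --commands '[{"fingers":1,"turn":0,"dp":[-1.3,-0.3,8]},{"fingers":1,"turn":0,"dp":[0,0,8]},{"fingers":1,"turn":0,"dp":[0,0,4]},{"fingers":1,"turn":0,"dp":[0,0,2]},{"fingers":1,"turn":0,"dp":[0,0,1]},{"fingers":1,"turn":0,"dp":[0,0,0.5]},{"fingers":1,"turn":0,"dp":[0,0,0]},{"fingers":1,"turn":0,"dp":[0,0,0]}]'

```text
t: 28.33
tcp_pos: [0.5994, 0.0483, -0.0364]
tool_rot: [-0.001, 0.737, 0.676, -0.001]
wrist_force: [-4.7, 0.5, 9.2]
gripper_width: 0.054
finger_force: 64.1
```

Request:
arm_command --commands '[{"fingers":1,"turn":0,"dp":[0,0,0.8]},{"fingers":1,"turn":0,"dp":[0,0,0]},{"fingers":1,"turn":0,"dp":[0,0,0]}]'

```text
t: 28.58
tcp_pos: [0.5994, 0.0483, -0.0364]
tool_rot: [-0.001, 0.737, 0.676, -0.0]
wrist_force: [-8.2, 0.3, 17.7]
gripper_width: 0.0535
finger_force: 64.8
```

Request:
arm_command --commands '[{"fingers":-1,"turn":0,"dp":[0,0,0]},{"fingers":-1,"turn":0,"dp":[0,0,0]},{"fingers":-1,"turn":0,"dp":[0,0,0]},{"fingers":-1,"turn":0,"dp":[0,0,0]},{"fingers":-1,"turn":0,"dp":[0,0,0]},{"fingers":-1,"turn":0,"dp":[0,0,-5]},{"fingers":-1,"turn":0,"dp":[0,0,-15]},{"fingers":-1,"turn":0,"dp":[0,0,-25]},{"fingers":-1,"turn":0,"dp":[0,0,-25]},{"fingers":-1,"turn":0,"dp":[0,0,-25]},{"fingers":-1,"turn":0,"dp":[0,0,-25]},{"fingers":-1,"turn":0,"dp":[0,0,-15]},{"fingers":-1,"turn":0,"dp":[0,0,-5]},{"fingers":-1,"turn":0,"dp":[10.2,-8,0]},{"fingers":-1,"turn":0,"dp":[20.4,-16.1,0]},{"fingers":-1,"turn":0,"dp":[20.4,-16.1,0]},{"fingers":-1,"turn":0,"dp":[20.4,-16.1,0]},{"fingers":-1,"turn":0,"dp":[20.4,-16.1,0]},{"fingers":-1,"turn":0,"dp":[20.4,-16.1,0]},{"fingers":-1,"turn":0,"dp":[20.4,-16.1,0]}]'

```text
t: 30.25
tcp_pos: [0.505, 0.1909, 0.1013]
tool_rot: [-0.001, 0.737, 0.676, -0.001]
wrist_force: [0.0, 0.5, -0.5]
gripper_width: 0.0852
finger_force: 0.0
```

Request:
arm_command --commands '[{"fingers":-1,"turn":0,"dp":[20.4,-16.1,0]},{"fingers":-1,"turn":0,"dp":[20.4,-16.1,0]},{"fingers":-1,"turn":0,"dp":[20.4,-16.1,0]},{"fingers":-1,"turn":0,"dp":[20.4,-16.1,0]},{"fingers":-1,"turn":0,"dp":[20.4,-16.1,0]},{"fingers":-1,"turn":0,"dp":[20.4,-16.1,0]},{"fingers":-1,"turn":0,"dp":[20.4,-16.1,0]},{"fingers":-1,"turn":0,"dp":[10,-8,0]},{"fingers":-1,"turn":0,"dp":[0,0,0]},{"fingers":-1,"turn":0,"dp":[0,0,0]},{"fingers":-1,"turn":0,"dp":[0,0,0]},{"fingers":-1,"turn":0,"dp":[0,0,0]}]'

```text
t: 31.25
tcp_pos: [0.4016, 0.3504, 0.1023]
tool_rot: [0.0, 0.738, 0.675, -0.0]
wrist_force: [-0.8, 0.3, 0.2]
gripper_width: 0.0856
finger_force: 0.0
```

```bash
python3 - <<'E'
from h import *
f,W=wcloud();z=W[...,2]
m=(z>.025)&(z<.04)&(np.hypot(W[...,0]-.3995,W[...,1]-.353)<.035)
print(m.sum(),cv2.minEnclosingCircle((W[m][:,:2]*1000).astype(np.float32)),np.median(z[m]))
go(399.5,353.,-32,-5)
f=eyes.grab_frame("top");W=cloud(f);z=W[...,2]
m=(z>.012)&(z<.04)&(np.hypot(W[...,0]-.6015,W[...,1]-.049)<.04);print(m.sum(),cv2.minEnclosingCircle((W[m][:,:2]*1000).astype(np.float32)))
E
```

```text
1149 ((399.7575378417969, 356.0647888183594), 18.879762649536133) 0.03251596336214624
t 31.3 p [401.6 350.6 102.4] yaw -5.1 tilt 0.04 | turn -0.1 dp 2.2 -2.3 134.4 j7 -0.62
t 31.3 p [401.6 350.6 102.4] yaw -5.1 tilt 0.04 | turn 179.9 dp -2.2 2.3 134.4 j7 -0.62
189 ((600.0797729492188, 48.17239761352539), 27.779117584228516)
```

Request:
arm_command --commands '[{"fingers":-1,"turn":0,"dp":[4.4,-2.3,15]},{"fingers":-1,"turn":0,"dp":[0,0,25]},{"fingers":-1,"turn":0,"dp":[0,0,25]},{"fingers":-1,"turn":0,"dp":[0,0,25]},{"fingers":-1,"turn":0,"dp":[0,0,20]},{"fingers":-1,"turn":0,"dp":[0,0,15]},{"fingers":-1,"turn":0,"dp":[0,0,9]},{"fingers":-1,"turn":0,"dp":[0,0,0]},{"fingers":-1,"turn":0,"dp":[0,0,0]},{"fingers":1,"turn":0,"dp":[0,0,0]},{"fingers":1,"turn":0,"dp":[0,0,0]},{"fingers":1,"turn":0,"dp":[0,0,0]},{"fingers":1,"turn":0,"dp":[0,0,0]},{"fingers":1,"turn":0,"dp":[0,0,0]},{"fingers":1,"turn":0,"dp":[0,0,0]},{"fingers":1,"turn":0,"dp":[0,0,0]},{"fingers":1,"turn":0,"dp":[0,0,0]}]'

```text
t: 32.77
tcp_pos: [0.3992, 0.3572, -0.0306]
tool_rot: [-0.0, 0.737, 0.676, 0.001]
wrist_force: [-1.1, -0.5, 7.7]
gripper_width: 0.0358
finger_force: 58.9
```

Request:
arm_command --commands '[{"fingers":1,"turn":0,"dp":[0,0,-5]},{"fingers":1,"turn":0,"dp":[0,0,-15]},{"fingers":1,"turn":0,"dp":[0,0,-25]},{"fingers":1,"turn":0,"dp":[0,0,-25]},{"fingers":1,"turn":0,"dp":[0,0,-25]},{"fingers":1,"turn":0,"dp":[0,0,-25]},{"fingers":1,"turn":0,"dp":[0,0,-15]},{"fingers":1,"turn":0,"dp":[-9,9.2,0]},{"fingers":1,"turn":0,"dp":[-18,18.2,0]},{"fingers":1,"turn":0,"dp":[-18,18.2,0]},{"fingers":1,"turn":0,"dp":[-18,18.2,0]},{"fingers":1,"turn":0,"dp":[-18,18.2,0]},{"fingers":1,"turn":0,"dp":[-18,18.2,0]},{"fingers":1,"turn":0,"dp":[-18,18.2,0]},{"fingers":1,"turn":0,"dp":[-18,18.2,0]},{"fingers":1,"turn":0,"dp":[-18,18.2,0]},{"fingers":1,"turn":0,"dp":[-18,18.2,0]}]'

```text
t: 34.18
tcp_pos: [0.5565, 0.1691, 0.1025]
tool_rot: [-0.0, 0.737, 0.675, -0.001]
wrist_force: [0.8, -0.0, -0.5]
gripper_width: 0.0356
finger_force: 59.9
```

Request:
arm_command --commands '[{"fingers":1,"turn":0,"dp":[-18,18.2,0]},{"fingers":1,"turn":0,"dp":[-18,18.2,0]},{"fingers":1,"turn":0,"dp":[-8.6,9.2,0]},{"fingers":1,"turn":0,"dp":[0,0,0]},{"fingers":1,"turn":0,"dp":[0,0,0]},{"fingers":1,"turn":0,"dp":[0,0,0]},{"fingers":1,"turn":0,"dp":[0,0,0]}]'

```text
t: 34.77
tcp_pos: [0.5967, 0.1248, 0.103]
tool_rot: [-0.001, 0.736, 0.677, -0.0]
wrist_force: [0.3, -0.5, -1.0]
gripper_width: 0.0358
finger_force: 60.0
```

```bash
python3 - <<'E'
from h import *
f,W=wcloud();s,M=pose();V=(W-s["tcp_pos"])@M*1000
go(598.3,123.3,-31,-5)
m=(V[...,2]<-55)&(V[...,2]>-68)&(abs(V[...,1])<15)&(V[...,0]>5)
q=V[m];print(len(q),"front x",np.percentile(q[:,0],[50,98,100]),"z",np.percentile(q[:,2],[5,50,95]))
cv2.imwrite("pics/w9.png",cv2.resize(f["color"][...,::-1],(640,480)))
E
```

```text
t 34.82 p [596.8 124.7 103.2] yaw -4.9 tilt 0.07 | turn 0.1 dp -1.3 1.6 134.2 j7 -0.08
t 34.82 p [596.8 124.7 103.2] yaw -4.9 tilt 0.07 | turn -179.9 dp 1.3 -1.6 134.2 j7 -0.08
1533 front x [12.03755428 17.84019881 18.55916676] z [-63.74997154 -62.64331259 -56.59475376]
```

View pics/w9.png

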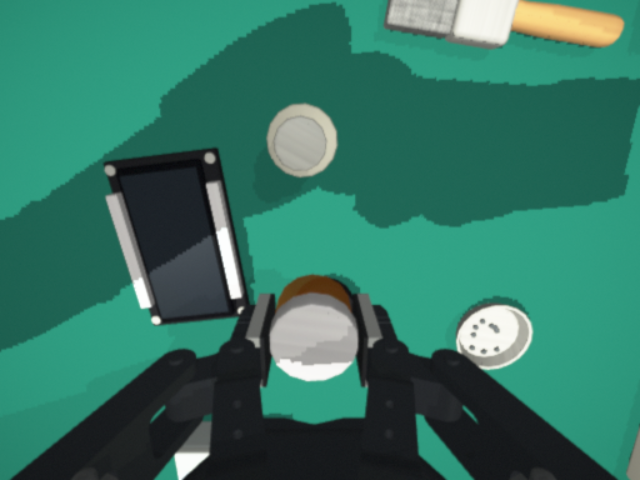

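The jar is held upright and centred, with the bottle standing at (302,140). I'll lower it to just above the table.

Request:
arm_command --commands '[{"fingers":1,"turn":0,"dp":[-1,1.6,15]},{"fingers":1,"turn":0,"dp":[0,0,25]},{"fingers":1,"turn":0,"dp":[0,0,25]},{"fingers":1,"turn":0,"dp":[0,0,25]},{"fingers":1,"turn":0,"dp":[0,0,20]},{"fingers":1,"turn":0,"dp":[0,0,10]},{"fingers":1,"turn":0,"dp":[0,0,6]},{"fingers":1,"turn":0,"dp":[0,0,3]},{"fingers":1,"turn":0,"dp":[0,0,1]},{"fingers":1,"turn":0,"dp":[0,0,0]},{"fingers":1,"turn":0,"dp":[0,0,0]},{"fingers":1,"turn":0,"dp":[0,0,0]}]'

```text
t: 35.82
tcp_pos: [0.6, 0.122, -0.0257]
tool_rot: [0.0, 0.737, 0.676, 0.001]
wrist_force: [-0.5, -0.4, -0.2]
gripper_width: 0.0359
finger_force: 60.0
```

Request:
arm_command --commands '[{"fingers":1,"turn":0,"dp":[1,-1.5,2]},{"fingers":1,"turn":0,"dp":[0,0,1.5]},{"fingers":1,"turn":0,"dp":[0,0,0.7]},{"fingers":1,"turn":0,"dp":[0,0,0]},{"fingers":1,"turn":0,"dp":[0,0,0]}]'

```text
t: 36.23
tcp_pos: [0.5977, 0.1232, -0.0306]
tool_rot: [-0.0, 0.737, 0.676, -0.0]
wrist_force: [-2.5, 0.5, 4.1]
gripper_width: 0.0359
finger_force: 60.4
```

Request:
arm_command --commands '[{"fingers":1,"turn":0,"dp":[0,0,0.8]},{"fingers":1,"turn":0,"dp":[0,0,0]},{"fingers":1,"turn":0,"dp":[0,0,0]}]'

```text
t: 36.48
tcp_pos: [0.5977, 0.1233, -0.0306]
tool_rot: [-0.0, 0.737, 0.676, 0.0]
wrist_force: [-5.4, 0.1, 12.6]
gripper_width: 0.0356
finger_force: 61.1
```

Contact. Release, rise, and back away toward the box so the top view is clear.

Request:
arm_command --commands '[{"fingers":-1,"turn":0,"dp":[0,0,0]},{"fingers":-1,"turn":0,"dp":[0,0,0]},{"fingers":-1,"turn":0,"dp":[0,0,0]},{"fingers":-1,"turn":0,"dp":[0,0,0]},{"fingers":-1,"turn":0,"dp":[0,0,0]},{"fingers":-1,"turn":0,"dp":[0,0,-5]},{"fingers":-1,"turn":0,"dp":[0,0,-15]},{"fingers":-1,"turn":0,"dp":[0,0,-25]},{"fingers":-1,"turn":0,"dp":[0,0,-25]},{"fingers":-1,"turn":0,"dp":[0,0,-25]},{"fingers":-1,"turn":0,"dp":[0,0,-25]},{"fingers":-1,"turn":0,"dp":[0,0,-25]},{"fingers":-1,"turn":0,"dp":[0,0,-15]}]'

```text
t: 37.57
tcp_pos: [0.5994, 0.1229, 0.1326]
tool_rot: [0.001, 0.737, 0.675, 0.002]
wrist_force: [0.4, -0.6, 0.4]
gripper_width: 0.0854
finger_force: 0.0
```

Request:
arm_command --commands '[{"fingers":-1,"turn":0,"dp":[-15,0,0]},{"fingers":-1,"turn":0,"dp":[-30,0,0]},{"fingers":-1,"turn":0,"dp":[-30,0,0]},{"fingers":-1,"turn":0,"dp":[-30,0,0]},{"fingers":-1,"turn":0,"dp":[-30,0,0]},{"fingers":-1,"turn":0,"dp":[-30,0,0]},{"fingers":-1,"turn":0,"dp":[-30,0,0]},{"fingers":-1,"turn":0,"dp":[-30,0,0]},{"fingers":-1,"turn":0,"dp":[-30,0,0]},{"fingers":-1,"turn":0,"dp":[-30,0,0]},{"fingers":-1,"turn":0,"dp":[-30,0,0]},{"fingers":-1,"turn":0,"dp":[-30,0,0]},{"fingers":-1,"turn":0,"dp":[-30,0,0]},{"fingers":-1,"turn":0,"dp":[-15,0,0]},{"fingers":-1,"turn":0,"dp":[0,0,0]},{"fingers":-1,"turn":0,"dp":[0,0,0]},{"fingers":-1,"turn":0,"dp":[0,0,0]}]'

```text
t: 38.98
tcp_pos: [0.5638, -0.2646, 0.1283]
tool_rot: [-0.001, 0.737, 0.676, 0.0]
wrist_force: [0.9, 0.9, -0.2]
gripper_width: 0.0854
finger_force: 0.0
```

```bash
python3 - <<'E'
from h import *
f=eyes.grab_frame("top");W=cloud(f);z=W[...,2]
cv2.imwrite("pics/t3.png",cv2.resize(f["color"][:,:,::-1],(800,600)))
C=np.array([483.7,119.45]);a=np.radians(2.17);Rm=np.array([[np.cos(a),-np.sin(a)],[np.sin(a),np.cos(a)]])
for n,lo,hi,x,y in(("cap",.085,.11,.596,.199),("jar",.026,.04,.598,.123),("tape",.013,.03,.6005,.048),("dish",.008,.03,.755,.0055)):
    m=(z>lo)&(z<hi)&(np.hypot(W[...,0]-x,W[...,1]-y)<.04);c,r=cv2.minEnclosingCircle((W[m][:,:2]*1000).astype(np.float32));print(n,m.sum(),np.round(c,1),round(r,1),"cradle",((c-C)@Rm).round(1),"z",np.median(z[m]).round(4))
E
```

```text
cap 110 [595.8 197.5] 14.3 cradle [115.   73.8] z 0.0941
jar 158 [597.4 119.7] 18.9 cradle [113.6  -4.1] z 0.0319
tape 186 [599.8  48.5] 28.3 cradle [113.3 -75.3] z 0.0187
dish 126 [755.4   6.6] 34.8 cradle [ 267.2 -123.1] z 0.0125
```

View pics/t3.png

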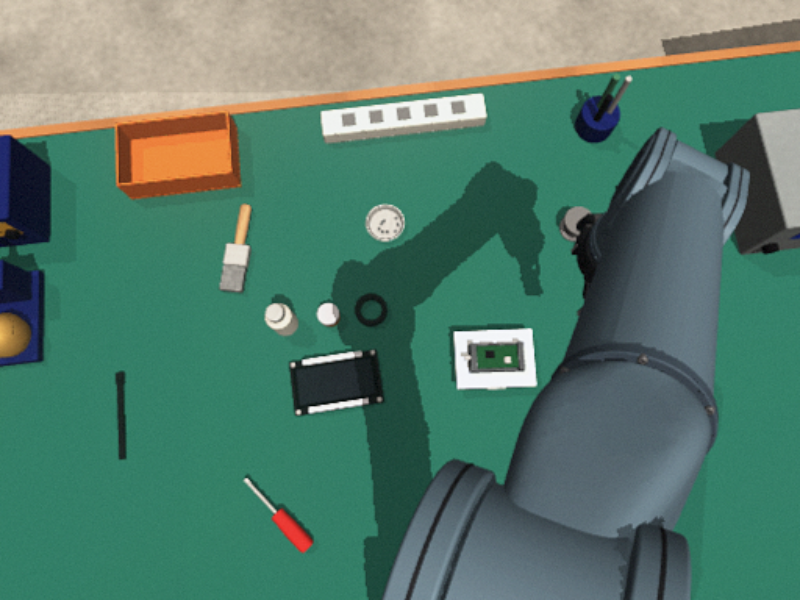

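The top view shows the bottle (281,319), jar (328,313) and tape (371,309) in a row behind the cradle. The holder is centred on the box and the dish has not moved. Measured errors are at most about 4 mm, so I'm handing in.

```bash
python3 -c "
from bench import job
print(job.hand_in())"
```

```text
the job is handed in; nothing more can be done
None
```

The job is handed in at about 39 s of the 109 s allowed: the holder is centred on the parts box, and the bottle, jar and tape roll are in a row behind the cradle, within about 2 mm of their marks except the jar, which is about 4 mm to the right; the dish was not touched.

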